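Wet the felt stick at the pump bottle and wipe the parallel in the vise

TASK

Take the felt stick from the tool rest, tilt it to dip its felt end into the dish of the pump bottle, and press the dish down to its stop to wet the felt. Then reach into the gap between the vise jaws, feel down the middle of the gap for the steel parallel lying in it, wipe along its top from the end nearest the robot to the other end, touching all the way but lightly (under 10 N), and put the stick back on edge in its own place in the rest. Do not ram the dish (under 15 N), do not upset or shift the bottle, and leave the file, pliers and bowl where they are.

Things in the scene. Friction and masses are not known exactly. Their poses are not given: they have to be found in the camera images.
- felt_stick: Flat stick, 198 mm, 60 g, felt end towards the robot, on edge in one place of the rest. Origin: underside of the handle near balance; z up; x from felt end to handle end; y its thickness. Dark wooden handle 14 mm thick, 18 mm high, x = -55 to 65 mm. Pale blade 16 mm high, 6 mm thick where felted (5 mm bare), centred at z = 9 mm, ending in a half-round grey felt nose, x = -133 mm. Rigid.
- felt_nose (a point): Centre of the half-round felt nose (radius 8 mm, 6 mm thick), at x = -125, z = 9 mm of the felt stick; axes as the stick's. Whatever the tilt, the felt reaches 8 mm below this point. Pushed with over about 12 N here, the stick turns in the fingers even when gripped hard: grip it across the handle with about 100 N.
- rest: Wooden tool rest, fixed. Base board 120 x 160 x 12 mm; upright combs 10 mm thick at x = -45 and 45 mm (80 mm clear between them). Each comb has notches at y = -40 and 40 mm, 20 mm wide with rounded mouths, floors 34 mm and comb tops 54 mm above the bench. Stick in one pair of notches, file in the other, along x. Origin: centre of underside; z up.
- file: A needle file with a paler wooden handle (120 x 14 x 18 mm) and a dark pointed steel blade, lying in the other place of the tool rest; leave it. Origin: underside of the handle, like the felt stick's.
- pump_bottle: Pale plastic solvent bottle, 68 mm diameter, standing loose on the bench, about 0.4 kg, with a spring-loaded round steel dish on top (top of the dish rim 136 mm above the bench). Origin: centre of its underside; z up.
- dish_floor (a point): Centre of the dish's inner floor, 125 mm above the bench when up. The dish is open at the top, 11 mm deep, 43 mm wide inside, 52 mm over the rim; it moves straight down with this point. z up.
- dish (a joint): How far the dish is pressed down: 0 = up, 0.010 m = against its stop. It starts to move at about 2.5 N and needs 5 N at the stop; it springs back up when let go.
- vise: Small green bench vise with steel jaws, screwed down, 92 x 180 mm. Origin: on the bench under the face of the fixed jaw, mid-length of the jaws. z up; x along the gap (-33 to 33 mm, the -x end nearest the robot); y from the gap into the fixed jaw. The gap lies from y = -opening to y = 0, top and ends open. Jaw tops, the highest part, are 85 mm up. It carries the jaws and the parallel.
- vise_jaw (a joint): Opening between the jaws in m (about 0.016 to 0.019; the screw holds it firm). The middle of the gap is half the opening towards -y from the fixed jaw's face.
- pliers: Steel pliers with dark grips, about 165 mm long, lying on the bench; leave them. Origin: under the pivot.
- ring_bowl: White ceramic bowl, 76 mm wide, 42 mm high; leave it. Origin: centre of its underside.
- vise_mouth (a point): Mouth of the gap: at jaw-top height (85 mm up), on the face of the fixed jaw, mid-length of the jaws. Axes as the vise's. In the gap lies a fixed dark steel bar (the parallel), 12 mm wide, as long as the jaws (66 mm), level, its centre line at y = -8 mm; its top is somewhere 13 to 28 mm below the jaw tops, different each time, and its height is not given: feel for it.
Mind the look-alikes: they are no part of the job. Leave any purple look-alike of the felt_stick alone. What is shaped like the vise but orange is not meant.

How it is judged (in metres and radians):
On the way, in this order (a step that is already met when the one before it is completed fails the run):
1. the felt nose is in the dish and holds it down at its stop (at least 9 of 10 mm) (value of joint dish above 0.009 m and horizontal distance between felt_nose and dish_floor below 0.017 m and z of felt_nose in the frame of dish_floor below 0.012 m and contact force between felt_stick and pump_bottle above 3 N), for 0.2 s.
2. down in the gap, clear of both jaw faces, the felt touches the parallel with at least 1 N, its nose more than 15 mm from the middle towards the robot (z of felt_nose in the frame of vise_mouth below -0.003 m and x of felt_nose in the frame of vise_mouth between -0.036 and -0.015 m and y of felt_nose in the frame of vise_mouth between -0.0128 and -0.0032 m and contact force between felt_stick and vise above 1 N), for 0.1 s.
3. the felt, still touching (over 0.3 N) and clear of the jaw faces, passes the middle of the gap (z of felt_nose in the frame of vise_mouth below -0.003 m and x of felt_nose in the frame of vise_mouth between -0.008 and 0.008 m and y of felt_nose in the frame of vise_mouth between -0.0128 and -0.0032 m and contact force between felt_stick and vise above 0.3 N), for 0.05 s.
4. the felt, still touching (over 0.3 N) and clear of the jaw faces, reaches more than 15 mm beyond the middle (z of felt_nose in the frame of vise_mouth below -0.003 m and x of felt_nose in the frame of vise_mouth between 0.015 and 0.036 m and y of felt_nose in the frame of vise_mouth between -0.0128 and -0.0032 m and contact force between felt_stick and vise above 0.3 N), for 0.05 s.
At the end, for the whole second after the job is handed in: The felt stick lies at rest, released, on edge (within 0.25 rad) in its own place of the tool rest, within 15 mm of where it lay at the start; the dish is up again (within 2 mm) and the bottle stands upright within 30 mm of its start (distance of felt_stick from where it was at the start of the episode below 0.015 m and angle between felt_stick's own z axis and vertical below 0.25 rad and linear speed of felt_stick below 0.01 m/s and value of joint dish below 0.002 m and angle between pump_bottle's own z axis and vertical below 0.1 rad and distance of pump_bottle from where it was at the start of the episode below 0.03 m); the robot touches nothing.
It fails at once if the dish or bottle is pressed with more than 15 N (contact force between felt_stick and pump_bottle above 15 N).
It fails at once if the vise (jaws or parallel) is pressed with more than 10 N (contact force between felt_stick and vise above 10 N).
It fails at once if the bottle is tipped or shoved (angle between pump_bottle's own z axis and vertical above 0.2 rad or distance of pump_bottle from where it was at the start of the episode above 0.03 m).
It fails at once if a bystander (file, pliers, bowl) is moved more than 20 mm (distance of any of file, pliers, ring_bowl from where it was at the start of the episode above 0.02 m).
It also fails if it takes over 67 s, if anything falls off the work surface, if the arm or the gripper's body presses on something with over 40 N, if the wrist force passes 120 N, or if a joint passes its speed limit or range.

ROBOT

A 7-joint arm with a two-finger parallel gripper is mounted at the origin on the work surface. World frame = base frame: x ahead of the robot, y to its left, z up, the work surface at z = 0. Lengths are in mm, angles in rad, forces in N, time in s.
With the tool pointing down it reaches from about 350 to 900 mm from the base axis. Payload 19.9 kg.
Tool frame: the origin (TCP) lies where the fingers leave the gripper's body, on its centre line; the fingertips stand 73 mm ahead of it and the grasp point (between the pads) lies 54 mm ahead of it; z points along the fingers, y is the line along which they close (so a half turn about z gives the same grasp; the last joint's range is limited). The gripper opens to 85 mm and grips with 20 to 120 N. Pads are 22 mm wide; open, the fingers measure 114 mm over their backs; the gripper's body (76 mm by 85 mm) begins 54 mm behind the grasp point. The pads swing forward as they close: fully open they stand 13 mm farther back than shut.
Start: joints at [1.278, 0.417, -0.01, 1.614, 0.005, 1.111, -0.053], TCP at [155.717, -605.277, 303.86] pointing down, gripper open.
Joint ranges: [-2.81, 2.81], [-0.39, 2.02], [-1.27, 1.25], [0.06, 2.57], [-1.19, 4.33], [0.19, 2], [-2.82, 2.82]. Speed limits (rad/s): [1.89, 1.89, 2.39, 2.39, 3.01, 3.01, 3.01].

INTERFACE

Orientations are given as a unit quaternion [x, y, z, w].
In Python, from cell import r, get_image, camera_params, order, trace gives the robot as it stands.
- The arm moves only by the shell command python3 -m crank 'ROWS' [FORCE]. ROWS is JSON, a list that holds one entry, the list of rows, each a list of 7 numbers: the shift along the tool's x, y, z in units of 30 mm (1.0 is 30 mm), then the turn, a rotation vector about the tool's x, y, z in units of 6 degrees (1.0 is 6 degrees), then the finger opening in mm, from 0 to 85.4. A call has exactly 8 rows; each row shifts and turns the commanded pose from where the row before left it, along the tool's axes as they then stand; what a row does not reach is not made up. A row lasts 1/8 s, in which the tool goes at most 62.5 mm and 10.7 degrees, less where a joint would pass 70% of its speed; a pose out of reach is approached as far as the arm can. A call is refused whole if a number of a shift passes 1 or a number of a turn 1, either way. A call with a gripper value outside its range is refused whole. The fingers move at their own pace and stop on an object; FORCE is the grip in N (left out, the last holds). Time passes only in rows, so rows that do not move let the fingers close, or fill a call up. It gives the time, the measured TCP pose, the force, the opening and the grip force at its end, in the units of the state.
- r.state(): the state, without advancing time (a new reading comes with each control period).
- get_image(name): name is "scene" or "top" or "wrist"; returns the picture (400x640x3 uint8, red, green, blue); there is no depth.
- camera_params(name): a dict with "vfov" (degrees; the focal length in pixels is half the picture's height over the tangent of half this angle, whatever the lens; pixels are square), "cx", "cy" (the principal point, pixels), "rvec" (rotation vector, rad) and "tvec" (3), from world to camera coordinates, as OpenCV has them; the wrist camera has in their place "hand_eye" (4x4, takes a point from camera to tool coordinates, whose origin is the TCP and whose axes are the flange's). Camera axes: x right, y down, z forward; pixel columns grow to the right and rows downward; lengths in mm; the calibration is good to about 2 mm. A picture is of the moment at which its call begins: read the wrist's pose just before it. camera_params takes no time and is no camera call.
- order.finish_job(): hands the job in; it is judged then, once.
Trained networks look in the newest picture that a camera, given by its name, has taken for a name from the list of things; names that differ only in an ending like _2 or _b are one class to them, and where a whole thing is asked for, a point or a joint stands for the part that bears it (a point fixed in the world has none). Each returns a list of dicts, best first, with "confidence" (0 to 1); they miss things now and then, are a little off and sometimes report something else, mostly with a low value. They report only what shows in the picture. A call takes as long as a camera call. They do not tell look-alikes from the thing itself.
- trace(camera, target): "mask" (400x640 bool, what is visible of it) and "box" ([left, top, width, height] in pixels, round what is visible of it).
The state is a dict: "t": time; "joint_positions": joint angles; "qvel": joint speeds; "joint_efforts": joint torques, N m; "ee_pos": TCP position; "tool_rot": TCP orientation; "ft_force": force on the tool from outside, world axes, zero at the start; "ft_torque": the same for the moment, N m; "gripper_width": finger opening in mm; "finger_force": force on a finger pad.
Only numpy, scipy, OpenCV 4.12 (cv2) and the standard library are available. Lean on these libraries where they do the work, as an engineer would, in place of code of your own. Each camera call takes 0.05 s, during which the arm holds its last target. There are 200 camera calls.

## Working session

There is one attempt and no reset: what is moved stays moved. The work goes in short steps, Python scripts to look and compute and a shell command to move; the robot and the scene stay as the last step left them, time stands still between calls to the robot, and variables do not carry over. Pictures are saved under pics/ and viewed, at most 10 in all, crops included, and the job is handed in when it is done.

```bash
ls; mkdir -p pics; python3 - <<'E'
from cell import r, get_image, camera_params
import cv2
s=r.state(); print({k:(v if not hasattr(v,'tolist') else v.tolist()) for k,v in s.items()})
for n in ("top","scene"):
    im=get_image(n); cv2.imwrite(f"pics/{n}0.png",im[:,:,::-1]); print(n,camera_params(n))
print(camera_params("wrist"))
E
```

```text
pics
{'t': 0.0, 'joint_positions': [1.2775125174056037, 0.4179594334707883, -0.010295745536567385, 1.6142181320125368, 0.004682202675853987, 1.1106916842335057, -0.05300218570135521], 'qvel': [-0.0009496823597500599, -0.0005147908866911977, 0.000389014888862482, 0.0020223410718686195, 0.00033596967903503684, -0.0021577122119214288, -0.00031110547327492554], 'joint_efforts': [0.0011991890642093495, -86.44428491592407, 0.679505355656147, -43.49173307418823, 0.019259601831436157, 0.0072777000605128706, 2.417390021491883e-05], 'ee_pos': [155.6332526138957, -605.0261304245513, 303.250839470439], 'tool_rot': [0.9920864011857335, 0.12555548688647167, -0.00011819562313291054, -0.0006150811617720768], 'ft_force': [-0.2706311422444872, -0.1785778167546175, -0.24107905794393075], 'ft_torque': [-0.020471912585498415, 0.021156061578425922, 0.0339214889699366], 'finger_force': 0.0, 'gripper_width': 85.41026753033536}
top {'vfov': 50.982928362368774, 'cx': 321.3780645573431, 'cy': 192.4336806652934, 'rvec': array([ 2.09654735, -2.13272322,  0.17469454]), 'tvec': array([111.73318241, 566.96178178, 972.6696043 ])}
scene {'vfov': 49.03393064869922, 'cx': 317.279308482305, 'cy': 195.20143898707545, 'rvec': array([ 2.06708125,  1.21503554, -0.51674848]), 'tvec': array([-358.2807318 , -211.55794677, 1396.88524321])}
{'vfov': 69.90523139728856, 'cx': 316.13643958746655, 'cy': 197.7803042595714, 'hand_eye': array([[ 4.84716618e-04, -9.55581935e-01, -2.94725178e-01,
         7.42950117e+01],
       [ 9.99999811e-01,  5.74957994e-04, -2.19536542e-04,
        -3.19018906e-01],
       [ 3.79239750e-04, -2.94725016e-01,  9.55582033e-01,
        -7.00830811e+01],
       [ 0.00000000e+00,  0.00000000e+00,  0.00000000e+00,
         1.00000000e+00]])}
```

View pics/top0.png

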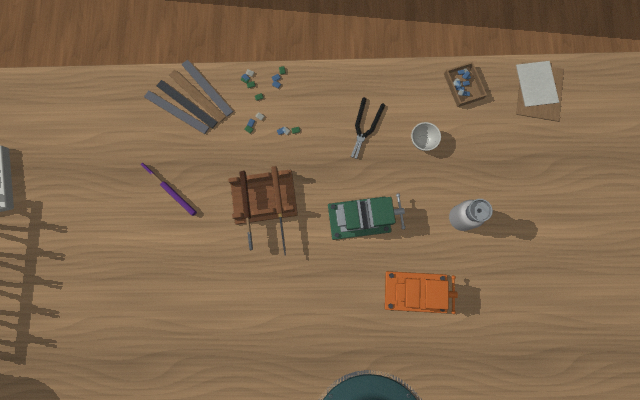

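View pics/scene0.png

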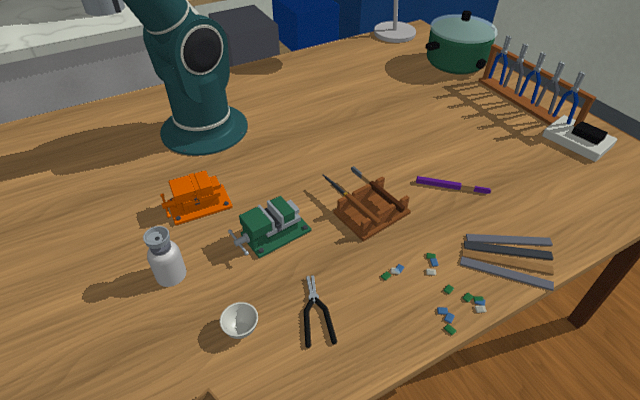

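Candidates for the stick, in the top view: dark handle at (245,190) with pale blade and grey end (250,240), in the rest; file at (277,190) with a dark pointed blade (283,250), in the rest; purple look-alike at (170,190), on the bench. I choose the one at (245,190). The vise is the green one at (365,215), not the orange one at (420,292). I'll check the choice in a crop.

```bash
cat > h.py <<'E'
import numpy as np, cv2
from scipy.spatial.transform import Rotation as R
from cell import r, get_image, camera_params, trace
def cam(name, st=None):
    p=camera_params(name); f=200/np.tan(np.radians(p['vfov'])/2)
    K=np.array([[f,0,p['cx']],[0,f,p['cy']],[0,0,1.]])
    if 'rvec' in p: return K,R.from_rotvec(p['rvec']).as_matrix(),np.array(p['tvec'])
    H=np.array(p['hand_eye']); T=R.from_quat(st['tool_rot']).as_matrix()
    A=T@H[:3,:3]; o=T@H[:3,3]+st['ee_pos']
    return K,A.T,-A.T@o
def proj(c,P):
    K,Rm,t=c; q=(Rm@np.atleast_2d(P).T).T+t; q=q@K.T; return q[:,:2]/q[:,2:]
def back(c,uv,z):
    K,Rm,t=c; o=-Rm.T@t; d=(Rm.T@np.linalg.inv(K)@np.c_[np.atleast_2d(uv),np.ones(len(np.atleast_2d(uv)))].T).T
    return o+d*((z-o[2])/d[:,2])[:,None]
E
python3 - <<'E'
from h import *
im=get_image("top"); c=cam("top"); sc=cam("scene"); get_image("scene")
a=cv2.resize(im[155:260,220:310],None,fx=4.4,fy=4.4,interpolation=cv2.INTER_CUBIC)
b=cv2.resize(im[185:245,322:410],None,fx=4.4,fy=4.4,interpolation=cv2.INTER_CUBIC)
W=np.zeros((max(a.shape[0],b.shape[0]),a.shape[1]+b.shape[1],3),np.uint8); W[:a.shape[0],:a.shape[1]]=a; W[:b.shape[0],a.shape[1]:]=b
cv2.imwrite("pics/crop1.png",W[:,:,::-1]); print(W.shape)
for n in ("felt_stick","file","rest","vise","pump_bottle"):
  for C,cc in (("top",c),("scene",sc)):
    for d in trace(C,n)[:2]:
        m=d['mask']; v,u=np.nonzero(m); pc=cv2.minAreaRect(np.c_[u,v].astype(np.float32))
        print(n,C,round(d['confidence'],2),d['box'],[np.round(x,1) for x in pc], back(cc,[pc[0]],40)[0].round(0))
for p,z in (((245,182),52),((250,245),43),((280,210),52),((363,216),85),((478,212),130)): print(p,back(c,[p],z).round(1))
E
```

```text
(462, 783, 3)
felt_stick top 0.92 [238.0, 172.6, 16.4, 76.2] [array([246.3, 209.4]), array([77.7,  6.4]), np.float64(83.8)] [532. 289.  40.]
felt_stick top 0.81 [146.0, 164.0, 45.4, 51.6] [array([168.1, 188.9]), array([70.7,  7.2]), np.float64(42.5)] [588. 486.  40.]
felt_stick scene 0.82 [350.2, 164.9, 54.2, 45.9] [array([377.5, 188.6]), array([67. ,  8.4]), np.float64(39.3)] [531. 293.  40.]
felt_stick scene 0.68 [417.0, 176.2, 75.4, 15.4] [array([453.1, 185. ]), array([72.8,  7.9]), np.float64(9.7)] [616. 474.  40.]
file top 0.66 [270.6, 168.1, 12.6, 50.5] [array([277.2, 192.4]), array([51.5,  6.2]), np.float64(82.9)] [574. 212.  40.]
file top 0.48 [450.0, 196.9, 44.8, 37.7] [array([470.2, 213.9]), array([29.5, 44.3]), np.float64(63.4)] [ 511. -260.   40.]
file scene 0.85 [323.7, 173.6, 59.2, 53.6] [array([350.9, 200.1]), array([75.1,  8.3]), np.float64(41.2)] [534. 210.  40.]
file scene 0.49 [142.0, 227.7, 43.5, 58.9] [array([163.7, 256.1]), array([62.7, 33.7]), np.float64(65.8)] [ 482. -250.   40.]
rest top 0.63 [228.4, 170.6, 69.4, 55.3] [array([262. , 196.6]), array([46.8, 65.
[... 512 characters left out ...]
)] [509.  -9.  40.]
vise scene 0.84 [230.6, 197.0, 80.7, 62.0] [array([267.7, 227.1]), array([48.2, 75.4]), np.float64(62.9)] [515. -12.  40.]
vise scene 0.82 [164.0, 171.7, 70.2, 58.1] [array([194.5, 196.2]), array([46.3, 66.6]), np.float64(72.1)] [ 328. -131.   40.]
pump_bottle top 0.69 [448.2, 197.3, 44.9, 37.0] [array([470.7, 213.4]), array([28.2, 43.8]), np.float64(63.4)] [ 512. -261.   40.]
pump_bottle scene 0.83 [144.4, 230.8, 40.3, 56.8] [array([163.6, 256. ]), array([61.5, 32.6]), np.float64(65.8)] [ 481. -250.   40.]
(245, 182) [[599.  290.6  52. ]]
(250, 245) [[444.4 277.4  43. ]]
(280, 210) [[527.5 203.6  52. ]]
(363, 216) [[504.9   4.8  85. ]]
(478, 212) [[ 503.5 -247.3  130. ]]
```

View pics/crop1.png

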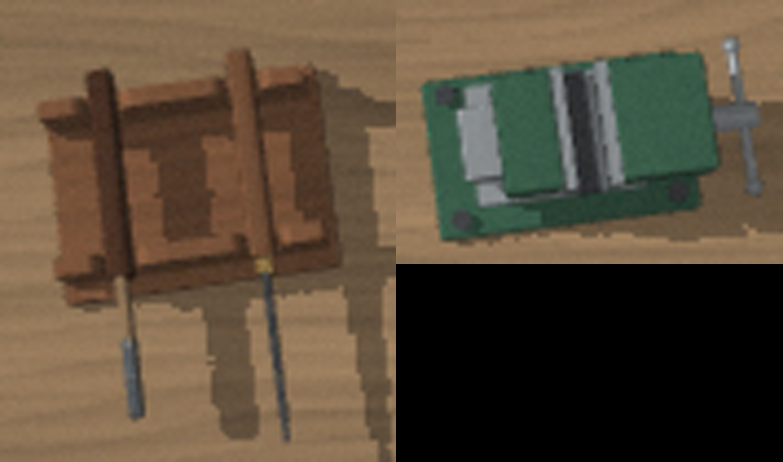

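The crop shows the left tool with a dark handle (100–123, 70–275), pale blade and grey felt at (136,418): that is the felt stick. The right one has the paler handle and dark blade, so it is the file. The green vise's gap runs about (573,70)–(583,190) in the crop. I'll move over the bottle for a wrist view.

```bash
python3 -m crank '[[[0.8,-0.65,0,0,0,0.8,85],[0.8,-0.65,0,0,0,0.8,85],[0.8,-0.68,0,0,0,0,85],[0.8,-0.68,0,0,0,0,85],[0.8,-0.68,0,0,0,0,85],[0.8,-0.68,0,0,0,0,85],[0.8,-0.68,0,0,0,0,85],[0.8,-0.68,0,0,0,0,85]]]'
python3 -m crank '[[[0.8,-0.68,0,0,0,0,85],[0.8,-0.68,0,0,0,0,85],[0.8,-0.68,0,0,0,0,85],[0.8,-0.68,0,0,0,0,85],[0.8,-0.68,0,0,0,0,85],[0.8,-0.68,0,0,0,0,85],[0.8,-0.68,0,0,0,0,85],[0.4,-0.68,0,0,0,0,85]]]'
cat > look.py <<'E'
import sys; from h import *
s=r.state(); im=get_image("wrist"); n=sys.argv[1]
cv2.imwrite(f"pics/{n}.png",im[:,:,::-1]); np.savez(f"{n}.npz",p=s['ee_pos'],q=s['tool_rot'],im=im)
x=R.from_quat(s['tool_rot']).as_matrix(); print(s['t'],np.round(s['ee_pos'],1),'yaw',np.degrees(np.arctan2(x[1,0],x[0,0])).round(2),'z',x[:,2].round(3))
c=cam("wrist",s)
for t in sys.argv[2:]:
    for d in trace("wrist",t)[:2]:
        v,u=np.nonzero(d['mask']); print(t,round(d['confidence'],2),np.round(d['box']),u.mean().round(1),v.mean().round(1))
E
python3 look.py w1 pump_bottle
```

```text
t: 1.7
ee_pos: [328.3, -422.3, 304.0]
tool_rot: [0.999, 0.042, 0.0, 0.0]
ft_force: [0.5, -0.1, 0.3]
gripper_width: 85.0
finger_force: 0.0
t: 2.7
ee_pos: [494.3, -244.3, 303.8]
tool_rot: [0.999, 0.042, 0.0, -0.0]
ft_force: [0.5, 0.1, -0.3]
gripper_width: 85.3
finger_force: 0.0
2.7 [ 494.3 -244.3  303.8] yaw 4.87 z [ 0.  0. -1.]
pump_bottle 0.59 [289. 136.  65.  79.] 322.3 174.8
pump_bottle 0.48 [ 18. 101. 175.  83.] 106.9 141.7
```

View pics/w1.png

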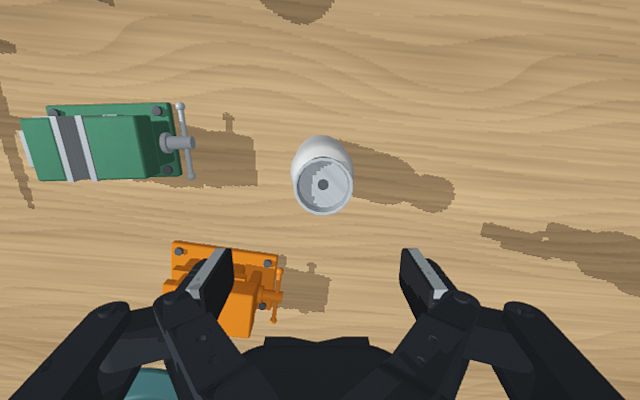

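The dish rim is centred at about (324,186), with its floor hole at (323,184). Next I'll go over the vise, lower.

```bash
python3 - <<'E'
from h import *
d=np.load('w1.npz'); c=cam("wrist",dict(tool_rot=d['q'],ee_pos=d['p']))
print(back(c,[(324.5,185.5)],136),back(c,[(323,184)],125))
E
python3 -m crank '[[[0.1,-1,0.25,0,0,0,85],[0.1,-1,0.25,0,0,0,85],[0.1,-1,0.25,0,0,0,85],[0.1,-1,0.25,0,0,0,85],[0.1,-1,0.25,0,0,0,85],[0.1,-1,0.25,0,0,0,85],[0.1,-1,0.25,0,0,0,85],[0.1,-1,0.25,0,0,0,85]]]'
python3 look.py w2
```

```text
[[ 506.74002295 -250.14839987  136.        ]] [[ 505.16594283 -249.24841473  125.        ]]
t: 3.8
ee_pos: [497.0, -3.9, 243.8]
tool_rot: [0.999, 0.042, 0.0, 0.0]
ft_force: [0.5, -0.7, -0.3]
gripper_width: 85.3
finger_force: 0.0
3.8 [497.   -3.9 243.8] yaw 4.78 z [ 0. -0. -1.]
```

View pics/w2.png

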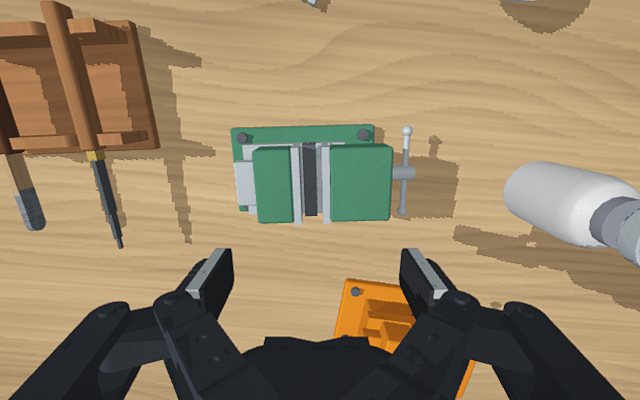

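The green vise's gap lies between the bright jaw plates, at about columns 302–318, rows 142–222. I'll measure it numerically and move on to the rest.

```bash
python3 - <<'E'
from h import *
d=np.load('w2.npz'); im=d['im']; c=cam("wrist",dict(tool_rot=d['q'],ee_pos=d['p']))
g=cv2.cvtColor(im,cv2.COLOR_RGB2GRAY)
for v in (146,160,175,190,205,215,220,224): print(v,g[v,286:336].tolist())
E
python3 -m crank '[[[0.3,-1,0.2,0,0,0,85],[0.3,-1,0.2,0,0,0,85],[0.3,-1,0.2,0,0,0,85],[0.3,-1,0.2,0,0,0,85],[0.3,-1,0.2,0,0,0,85],[0.3,-1,0.2,0,0,0,85],[0.3,-1,0.2,0,0,0,85],[0.3,-1,0.2,0,0,0,85]]]'
python3 look.py w3 felt_stick
```

```text
146 [98, 93, 80, 75, 89, 127, 140, 131, 133, 133, 133, 135, 128, 111, 144, 156, 102, 101, 104, 104, 103, 103, 102, 101, 102, 101, 101, 100, 94, 139, 195, 188, 136, 140, 136, 128, 128, 128, 127, 128, 128, 128, 123, 101, 87, 79, 64, 65, 63, 69]
160 [119, 117, 103, 79, 98, 169, 199, 192, 190, 191, 192, 196, 179, 85, 110, 146, 136, 62, 70, 72, 71, 72, 71, 72, 73, 72, 72, 72, 69, 71, 115, 151, 146, 145, 140, 160, 192, 193, 192, 191, 191, 193, 188, 152, 115, 123, 120, 118, 120, 120]
175 [118, 120, 117, 98, 75, 104, 171, 197, 192, 191, 191, 193, 190, 157, 88, 121, 144, 98, 65, 69, 71, 70, 71, 70, 70, 71, 70, 71, 69, 62, 108, 153, 146, 143, 142, 150, 179, 194, 191, 191, 191, 191, 197, 178, 96, 127, 124, 120, 119, 121]
190 [117, 116, 118, 115, 96, 70, 119, 182, 193, 190, 189, 190, 193, 184, 132, 101, 136, 138, 78, 65, 68, 68, 69, 69, 69, 69, 69, 69, 68, 65, 83, 127, 149, 144, 143, 130, 153, 196, 191, 190, 189, 191, 194, 180, 124, 123, 120, 117, 117, 116]
205 [116, 116, 117, 118, 112, 92, 64, 143, 199, 192, 189, 190, 191, 195, 177, 83, 112, 140, 116, 60, 67, 68, 69, 69, 68, 70, 70, 69, 68, 67,
[... 435 characters left out ...]
68, 167, 166, 166, 166, 166, 165, 166, 167, 167, 167, 168, 168, 168, 168, 169, 170, 169, 174, 185, 190, 189, 189, 188, 190, 191, 172, 122, 106, 106, 106, 105]
224 [188, 189, 187, 187, 187, 187, 185, 184, 187, 191, 189, 189, 190, 189, 191, 187, 178, 181, 181, 180, 179, 179, 179, 179, 179, 178, 179, 178, 178, 178, 177, 177, 177, 177, 177, 176, 177, 180, 184, 183, 183, 183, 183, 182, 179, 174, 174, 174, 173, 173]
t: 4.85
ee_pos: [549.2, 241.2, 195.7]
tool_rot: [0.999, 0.042, 0.0, 0.0]
ft_force: [0.1, -0.8, 0.9]
gripper_width: 85.2
finger_force: 0.0
4.85 [549.2 241.2 195.7] yaw 4.79 z [ 0. -0. -1.]
felt_stick 0.82 [236.  99.  35. 223.] 253.6 194.2
felt_stick 0.68 [  1.  92. 123. 116.] 57.1 151.1
```

View pics/w3.png

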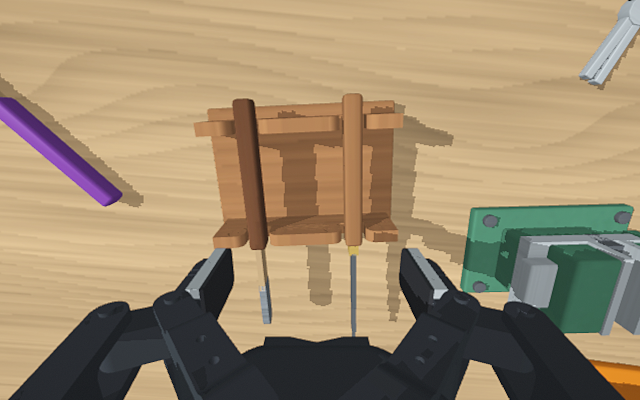

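The stick's handle runs from (244,100) to (258,247), with the felt tip at (267,322). The file is at (353,95–335).

```bash
python3 - <<'E'
from h import *
d=np.load('w2.npz'); c=cam("wrist",dict(tool_rot=d['q'],ee_pos=d['p']))
L=back(c,[(298.8,160),(299.6,175),(300.3,190),(301.,205),(302,220)],85); Rr=back(c,[(320.8,160),(321.3,175),(321.8,190),(321.8,205),(322.3,215)],85)
g=cv2.cvtColor(d['im'],cv2.COLOR_RGB2GRAY)
print(L.round(1),Rr.round(1))
fl=np.polyfit(L[:,0],L[:,1],1); fr=np.polyfit(Rr[:,0],Rr[:,1],1); print('yaw',np.degrees(np.arctan([fl[0],fr[0]])))
print('plate col L 295:',g[136:152,295].tolist(),g[212:230,299].tolist())
print(back(c,[(294.5,144),(299,223),(325,144),(326,223)],85).round(1))
d=np.load('w3.npz'); c=cam("wrist",dict(tool_rot=d['q'],ee_pos=d['p'])); g=cv2.cvtColor(d['im'],cv2.COLOR_RGB2GRAY)
for v in (103,120,150,180,210,235,244): print(v,g[v,226:276].tolist())
print('col',g[92:106,244].tolist(),g[238:256,257].tolist(),'tip',g[312:328,267].tolist())
print([g[v,250:280].tolist() for v in (260,300,310)])
for z,uv in ((52,[(244,100),(258,248)]),(51,[(267,322)])): print(back(c,uv,z).round(1))
E
```

```text
[[531.2  13.1  85. ]
 [519.   11.7  85. ]
 [506.3  10.2  85. ]
 [493.3   8.8  85. ]
 [479.8   7.   85. ]] [[532.7  -4.5  85. ]
 [520.4  -6.   85. ]
 [507.8  -7.6  85. ]
 [494.7  -8.7  85. ]
 [485.8 -10.   85. ]]
yaw [6.7506056  6.49920982]
plate col L 295: [121, 121, 120, 120, 118, 117, 127, 133, 135, 135, 133, 143, 188, 195, 192, 191] [193, 193, 194, 193, 192, 191, 191, 191, 190, 190, 190, 189, 189, 186, 182, 177, 168, 166]
[[543.6  17.4  85. ]
 [476.8   9.4  85. ]
 [545.6  -6.7  85. ]
 [478.8 -13.8  85. ]]
103 [182, 182, 182, 182, 185, 177, 131, 81, 87, 89, 88, 88, 89, 89, 88, 88, 88, 88, 88, 89, 86, 79, 69, 58, 49, 42, 38, 25, 111, 175, 180, 176, 176, 176, 175, 176, 175, 175, 174, 174, 174, 174, 174, 174, 174, 174, 173, 174, 173, 173]
120 [110, 106, 105, 106, 104, 98, 94, 92, 84, 92, 91, 90, 89, 88, 90, 89, 89, 89, 89, 89, 88, 88, 86, 76, 67, 57, 48, 41, 39, 38, 75, 122, 146, 154, 155, 155, 158, 163, 162, 159, 153, 149, 149, 152, 152, 152, 151, 151, 151, 151]
150 [135, 136, 134, 135, 135, 136, 134, 136, 136, 137, 140, 129, 96, 91, 91, 92, 91, 90, 91, 91, 91, 91, 90, 90, 89, 88, 79
[... 1084 characters left out ...]
86, 87, 87, 88, 89, 88] [89, 88, 89, 89, 89, 91, 89, 86, 85, 85, 77, 85, 177, 185, 181, 180, 180, 180] tip [139, 153, 153, 141, 138, 144, 151, 155, 149, 147, 141, 137, 178, 185, 184, 186]
[[189, 190, 191, 192, 193, 192, 185, 179, 179, 180, 184, 176, 129, 93, 95, 110, 166, 198, 193, 193, 193, 195, 195, 195, 196, 197, 197, 197, 198, 199], [170, 171, 171, 172, 172, 172, 173, 172, 173, 171, 163, 150, 152, 153, 153, 156, 147, 102, 66, 68, 97, 155, 182, 177, 177, 177, 177, 177, 177, 178], [182, 182, 180, 178, 179, 180, 180, 181, 183, 184, 186, 173, 135, 140, 140, 141, 144, 136, 94, 65, 64, 99, 168, 193, 185, 183, 185, 185, 186, 186]]
[[625.3 299.   52. ]
 [510.1 286.3  52. ]]
[[435.9 276.5  51. ]]
```

```bash
python3 - <<'E'
from h import *
d=np.load('w3.npz'); s=dict(tool_rot=d['q'],ee_pos=d['p']); c=cam("wrist",s)
# handle top-left edge (silhouette, rounded ~2 mm) and right silhouette (lower right edge z~36)
l=back(c,[(232.3,103),(238,150),(241.6,180),(244.8,210),(249.3,244)],51); rt=back(c,[(253.8,103),(258.7,150),(262,180),(264.7,210)],36)
for P in (l,rt):
    k=np.polyfit(P[:,0],P[:,1],1); print('yaw',np.degrees(np.arctan(k[0])).round(2),'y at x=565',np.polyval(k,565).round(1))
e=back(c,[(244,98.3),(258,249.8)],51); t=back(c,[(267,323.7)],43); print(e.round(1),t.round(1))
E
```

```text
yaw 7.07 y at x=565 300.3
yaw 7.33 y at x=565 287.7
[[626.4 299.2  51. ]
 [507.9 286.4  51. ]] [[427.  277.5  43. ]]
```

```bash
python3 -m crank '[[[0,0,0,0,0,-0.38,45],[0.32,-0.84,0,0,0,0,45],[0.32,-0.84,0,0,0,0,45],[0,0,0.5,0,0,0,45],[0,0,0.5,0,0,0,45],[0,0,0.5,0,0,0,45],[0,0,0.5,0,0,0,45],[0,0,0,0,0,0,45]]]' 100; python3 look.py w4
```

```text
t: 5.95
ee_pos: [560.9, 292.9, 134.5]
tool_rot: [0.998, 0.062, -0.001, 0.0]
ft_force: [-0.3, -1.4, 0.6]
gripper_width: 44.8
finger_force: 0.0
5.95 [560.9 292.9 134.5] yaw 7.1 z [-0.002 -0.001 -1.   ]
```

View pics/w4.png

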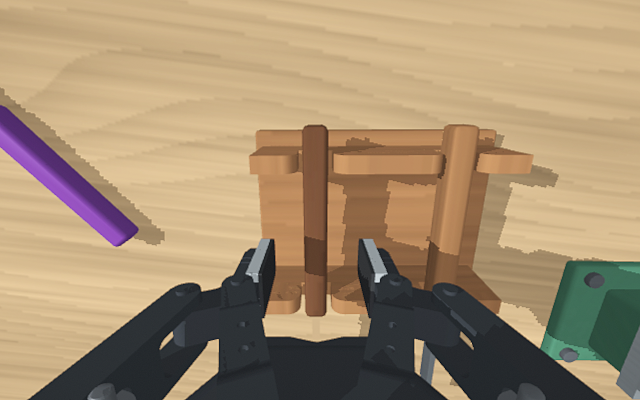

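The handle (column 315) is midway between the pads (266 and 366), and the combs are clear. I'll go down and grip.

```bash
python3 -m crank '[[[0,0,0.4,0,0,0,45],[0,0,0.4,0,0,0,45],[0,0,0.4,0,0,0,45],[0,0,0,0,0,0,10],[0,0,0,0,0,0,10],[0,0,0,0,0,0,10],[0,0,0,0,0,0,10],[0,0,0,0,0,0,10]]]' 100; python3 -c "
from h import *; s=r.state(); print(np.round(s['ee_pos'],2),np.round(s['tool_rot'],4),s['ft_force'],s['joint_positions'])"
```

```text
t: 7.0
ee_pos: [561.5, 293.5, 100.1]
tool_rot: [0.998, 0.062, 0.0, -0.0]
ft_force: [0.3, -0.8, 1.6]
gripper_width: 12.0
finger_force: 97.7
[561.49 293.47 100.11] [ 9.981e-01  6.200e-02  1.000e-04 -1.000e-04] [ 0.28265127 -0.80163284  1.56646692] [-0.26825785  0.70580951 -0.35981895  1.70984502  0.32879298  0.78563488
 -2.23051626]
```

```bash
python3 -m crank '[[[0,0,-0.5,0,0,0,10],[0,0,-1,0,0,0,10],[0,0,-1,0,0,0,10],[0,1,-1,0,0,0,10],[-0.43,1,-1,0,0,0,10],[-0.43,1,-1,0,0,0,10],[-0.43,1,-1,0,0,0,10],[-0.43,1,-0.2,0,0,0,10]]]' 
python3 -m crank '[[[0,1,0,0,0,0,10],[0,1,0,0,0.85,0,10],[0,1,0,0,0.85,0,10],[0,1,0,0,0.85,0,10],[0,1,0,0,0.85,0,10],[0,1,0,0,0.85,0,10],[0,1,0,0,0.85,0,10],[0,1,0,0,0.75,0,10]]]'
cat > st.py <<'E'
import sys; from h import *
# nose in tool frame
N=np.array([-126,0,57.])
def st(v=1):
    s=r.state(); T=R.from_quat(s['tool_rot']).as_matrix(); n=T@N+s['ee_pos']
    if v: print('t',round(s['t'],2),'tcp',np.round(s['ee_pos'],1),'nose',n.round(1),'yaw',np.degrees(np.arctan2(T[1,0],T[0,0])).round(2),'tilt',np.degrees(np.arcsin(T[2,0])).round(2),'roll',np.degrees(np.arcsin(T[2,1])).round(2),'F',np.round(s['ft_force'],2),'M',np.round(s['ft_torque'],2),'w',round(s['gripper_width'],2))
    return s,T,n
if __name__=='__main__':
    s,T,n=st()
    if len(sys.argv)>3: print('to nose target, units:',(T.T@(np.array(list(map(float,sys.argv[1:4])))-n)/30).round(3))
E
python3 st.py 506 -250 165; python3 -c "
from h import *; print(r.state()['joint_positions'])"
```

```text
t: 8.0
ee_pos: [528.8, 137.6, 303.9]
tool_rot: [0.998, 0.062, 0.002, -0.0]
ft_force: [-0.2, 0.0, -0.9]
gripper_width: 12.5
finger_force: 97.6
t: 9.0
ee_pos: [558.4, -100.6, 302.0]
tool_rot: [0.951, 0.06, 0.303, -0.018]
ft_force: [1.6, 0.5, -0.7]
gripper_width: 12.6
finger_force: 97.6
t 9.0 tcp [ 558.4 -100.6  302. ] nose [ 489.1 -109.5  182.7] yaw 7.21 tilt 35.3 roll 0.11 F [ 1.59  0.45 -0.71] M [-0.02  0.64  0.08] w 12.58
to nose target, units: [-0.364  4.716  0.477]
[ 0.62538996  0.16426548 -0.46188271  2.08774492 -0.32947899  0.33276223
 -0.97432512]
```

```bash
python3 -m crank '[[[-0.08,0.94,0.09,0,0,0,10],[-0.08,0.94,0.09,0,0,0,10],[-0.08,0.94,0.09,0,0,0,10],[-0.08,0.94,0.09,0,0,0,10],[-0.1,0.95,0.08,0,0,0,10],[0,0,0,0,0,0,10],[0,0,0,0,0,0,10],[0,0,0,0,0,0,10]]]' 
python3 st.py 504 -250 150; python3 - <<'E'
from h import *; print(r.state()['joint_positions'].round(2) if hasattr(r.state()['joint_positions'],'round') else r.state()['joint_positions'])
o=[]
for n,P in (("scene",(504,-250,140)),("top",(504,-250,140))):
    im=get_image(n); u,v=proj(cam(n),P)[0]; print(n,u.round(),v.round()); M=cv2.getRotationMatrix2D((u,v),0,1); 
    q=cv2.getRectSubPix(im,(100,120),(float(u),float(v))); o.append(cv2.resize(q,None,fx=4,fy=4,interpolation=cv2.INTER_CUBIC))
cv2.imwrite("pics/dip.png",np.hstack(o)[:,:,::-1])
E
```

```text
t: 10.0
ee_pos: [573.4, -239.5, 283.3]
tool_rot: [0.952, 0.06, 0.301, -0.019]
ft_force: [0.2, -0.7, -0.4]
gripper_width: 12.1
finger_force: 97.7
t 10.0 tcp [ 573.4 -239.5  283.3] nose [ 503.6 -248.3  164.2] yaw 7.2 tilt 35.12 roll 0.02 F [ 0.16 -0.74 -0.37] M [-0.06  0.66 -0.04] w 12.1
to nose target, units: [-0.269  0.057  0.39 ]
[ 0.88  0.32 -0.49  1.95 -0.43  0.42 -0.63]
scene 155.0 233.0
top 481.0 211.0
```

View pics/dip.png

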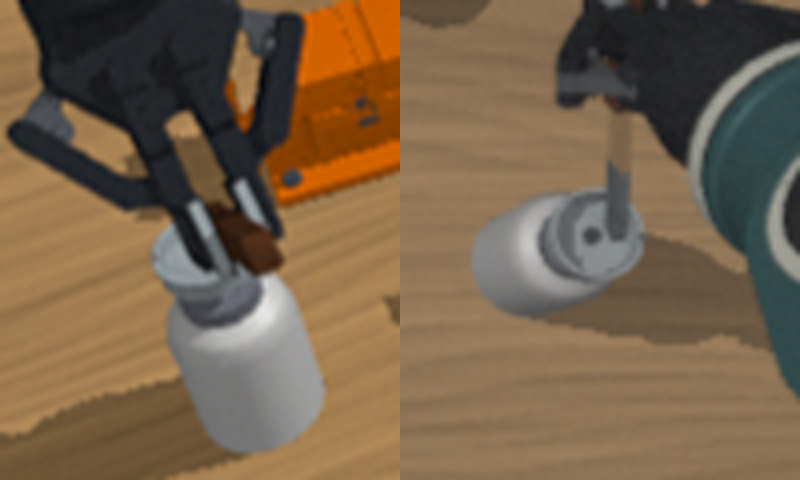

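The scene view shows the stick in the gripper over the dish. In the top view the felt tip is at crop (618,238) and the dish hole at (592,236). I'll check these against the projected model.

```bash
python3 - <<'E'
from st import *
s,T,n=st(0); c=cam("top"); u0=proj(c,(504,-250,140))[0]
f=lambda P:((proj(c,P)-u0)*4+[200,240]+[400,0]).round(0)
ax=T[:,0]
print('nose',f(n),'tip',f(n-8*ax),'felt upper',f(n+8*T@[0,0,-1]),'blade/handle joint', f(n+70*ax), 'hole',f((506,-250,125)),'rim',f((506,-250,136)))
im=get_image("top"); q=cv2.getRectSubPix(im,(100,120),tuple(map(float,u0)))
a=cv2.cvtColor(q,cv2.COLOR_RGB2GRAY); print(a[38:66,50:60])
E
```

```text
nose [[613. 235.]] tip [[613. 248.]] felt upper [[619. 241.]] blade/handle joint [[618. 115.]] hole [[590. 240.]] rim [[597. 237.]]
[[118 114 108 104 103 102 105 109 117 117]
 [117 111 104 104 103 104 105 109 116 116]
 [121 108  90 101 104 104 107 112 122 122]
 [123 106  77  89 101 104 106 112 125 125]
 [125 106  72  79  91 100 105 111 127 127]
 [124 106  74  76  83  91  95 108 128 128]
 [125 106  74  75  82  89  92 105 127 127]
 [126 107  75  77  82  86  88 101 125 125]
 [128 110  76  77  78  82  83 100 127 128]
 [130 108  78  76  77  81  82 101 128 128]
 [ 95  87  79  76  76  81  83 101 125 125]
 [ 79  76  78  75  77  83  87 105 123 123]
 [113  96  79  77  78  84  90 109 123 122]
 [132 107  77  77  79  85  92 113 130 126]
 [134 106  75  76  78  82  88 109 135 128]
 [133 108  74  74  76  77  81  99 127 133]
 [130 107  75  73  76  77  81  98 123 135]
 [127 104  76  75  76  77  83 103 121 129]
 [129 103  79  82  76  78  86 108 119 129]
 [121 111  78  79  76  81  92 113 120 127]
 [111 124  91  79  79  78  94 118 119 113]
 [110 132 106  80  73  74  95 117 119 110]
 [131 139 128 113 115 113 120 123 119 121]
 [142 142 141 140 141 138 137 130 118 125]
 [143 143 141 143 142 141 138 129 119 126]
 [141 140 142 143 141 140 133 119 121 127]
 [140 139 142 142 141 137 128 117 122 120]
 [140 140 140 139 138 128 122 128 125 103]]
```

```bash
python3 -m crank '[[[-0.14,0,0.2,0,0,0,10],[-0.14,0,0.2,0,0,0,10],[-0.14,0,0.2,0,0,0,10],[-0.14,0,0.2,0,0,0,10],[0,0,0,0,0,0,10],[0,0,0,0,0,0,10],[0,0,0,0,0,0,10],[0,0,0,0,0,0,10]]]' >/dev/null; python3 st.py 504 -250 124
python3 -m crank '[[[-0.02,0,0.03,0,0,0,10],[-0.02,0,0.03,0,0,0,10],[-0.02,0,0.03,0,0,0,10],[-0.02,0,0.03,0,0,0,10],[-0.02,0,0.03,0,0,0,10],[0,0,0,0,0,0,10],[0,0,0,0,0,0,10],[0,0,0,0,0,0,10]]]' >/dev/null; python3 st.py 504 -250 124
```

```text
t 11.15 tcp [ 573.3 -240.6  253.7] nose [ 503.6 -249.3  134.6] yaw 7.11 tilt 35.11 roll 0.01 F [ 0.65 -0.69 -0.9 ] M [-0.11  0.62  0.03] w 12.06
to nose target, units: [-0.195  0.025  0.297]
t 12.15 tcp [ 573.5 -240.5  248.2] nose [ 503.7 -249.2  129.1] yaw 7.11 tilt 35.11 roll 0.0 F [ 1.86 -0.14  0.93] M [-0.01  0.29 -0.01] w 12.16
to nose target, units: [-0.094  0.028  0.143]
```

```bash
python3 -m crank '[[[-0.02,0,0.028,0,0,0,10],[-0.02,0,0.028,0,0,0,10],[-0.018,0,0.026,0,0,0,10],[0,0,0,0,0,0,10],[0,0,0,0,0,0,10],[0,0,0,0,0,0,10],[0,0,0,0,0,0,10],[0,0,0,0,0,0,10]]]' >/dev/null; python3 st.py 504 -250 124
python3 -m crank '[[[-0.02,0,0.028,0,0,0,10],[-0.02,0,0.028,0,0,0,10],[0,0,0,0,0,0,10],[0,0,0,0,0,0,10],[0,0,0,0,0,0,10],[0,0,0,0,0,0,10],[0,0,0,0,0,0,10],[0,0,0,0,0,0,10]]]' >/dev/null; python3 st.py 504 -250 124
```

```text
t 13.15 tcp [ 573.4 -240.5  245.1] nose [ 503.6 -249.2  126. ] yaw 7.1 tilt 35.1 roll -0.0 F [2.02 0.29 3.3 ] M [0.   0.18 0.  ] w 12.44
to nose target, units: [-0.032  0.029  0.06 ]
t 14.15 tcp [ 573.4 -240.5  243.1] nose [ 503.7 -249.2  124. ] yaw 7.11 tilt 35.1 roll -0.0 F [1.08 0.31 3.27] M [-0.    0.12  0.02] w 12.26
to nose target, units: [0.007 0.029 0.004]
```

```bash
python3 -m crank '[[[-0.02,0,0.028,0,0,0,10],[-0.02,0,0.028,0,0,0,10],[-0.02,0,0.028,0,0,0,10],[0,0,0,0,0,0,10],[0,0,0,0,0,0,10],[0,0,0,0,0,0,10],[0,0,0,0,0,0,10],[0,0,0,0,0,0,10]]]' >/dev/null; python3 st.py 504 -250 119
python3 -m crank '[[[-0.02,0,0.028,0,0,0,10],[0,0,0,0,0,0,10],[-0.01,0,0.014,0,0,0,10],[0,0,0,0,0,0,10],[0,0,0,0,0,0,10],[0,0,0,0,0,0,10],[0,0,0,0,0,0,10],[0,0,0,0,0,0,10]]]' >/dev/null; python3 st.py 504 -250 119
```

```text
t 15.15 tcp [ 573.4 -240.5  239.9] nose [ 503.6 -249.1  120.9] yaw 7.1 tilt 35.1 roll -0.01 F [1.98 0.04 3.9 ] M [ 0.01  0.09 -0.02] w 12.05
to nose target, units: [-0.027  0.03   0.057]
t 16.15 tcp [ 573.7 -240.5  238.8] nose [ 504.  -249.3  119.7] yaw 7.13 tilt 35.14 roll 0.03 F [2.62 0.8  7.59] M [ 0.15 -0.19 -0.01] w 12.2
to nose target, units: [-0.017  0.025  0.016]
```

The moment jump shows the dish is at its stop at about 7 N, and it was held there for over 0.5 s. I'll lift out and go over to the vise.

```bash
sed -i 's/N=np.array.*/N=np.array([-124,0,55.])/' st.py
python3 -m crank '[[[0.1,0,-0.14,0,0,0,10],[0.3,0,-0.42,0,0,0,10],[0.4,0,-0.56,0,0,0,10],[0,-0.6,0,0,0,0,10],[0,-1,0,0,0,0,10],[0,-1,0,0,0,0,10],[0,-1,0,0,0,0,10],[0,-1,0,0,0,0,10]]]' >/dev/null; python3 st.py 486.8 -0.4 140
python3 -m crank '[[[0.09,-1,0.06,0,0,0.08,10],[0.09,-1,0.06,0,0,0,10],[0.09,-1,0.06,0,0,0,10],[0.09,-0.7,0.06,0,0,0,10],[0,0,0,0,0,0,10],[0,0,0,0,0,0,10],[0,0,0,0,0,0,10],[0,0,0,0,0,0,10]]]' >/dev/null; python3 st.py 486.8 -0.4 110
python3 - <<'E'
from st import *
s,T,n=st(0); im=get_image("top"); c=cam("top"); u0=proj(c,(500,0,100))[0]
q=cv2.getRectSubPix(im,(100,80),tuple(map(float,u0))); cv2.imwrite("pics/vis.png",cv2.resize(q,None,fx=7,fy=7,interpolation=cv2.INTER_CUBIC)[:,:,::-1])
f=lambda P:((proj(c,P)-u0)*7+[350,280]).round(0)
m=np.array([510.7,10.8,85]); h=np.array([.9934,.1149,0]); w=np.array([-.1149,.9934,0])
print('nose',f(n),'tip',f(n-8*T[:,0]),'gap L',f([m-33*h,m+33*h]),'gap R',f([m-33*h-18*w,m+33*h-18*w]))
E
```

```text
t 17.15 tcp [ 555.6 -101.6  279.1] nose [ 486.2 -110.3  162.9] yaw 7.12 tilt 35.04 roll -0.04 F [ 0.14 -0.11  0.33] M [-0.07  0.66  0.01] w 12.14
to nose target, units: [-0.051 -3.631  0.9  ]
t 18.15 tcp [556.2   7.4 280.3] nose [ 4.868e+02 -1.000e-01  1.640e+02] yaw 6.44 tilt 35.09 roll -0.28 F [-0.61  0.06  0.08] M [-0.05  0.72  0.02] w 12.12
to nose target, units: [-1.036  0.019  1.473]
nose [[369. 296.]] tip [[371. 319.]] gap L [[328. 352.]
 [299. 158.]] gap R [[381. 345.]
 [351. 151.]]
```

View pics/vis.png

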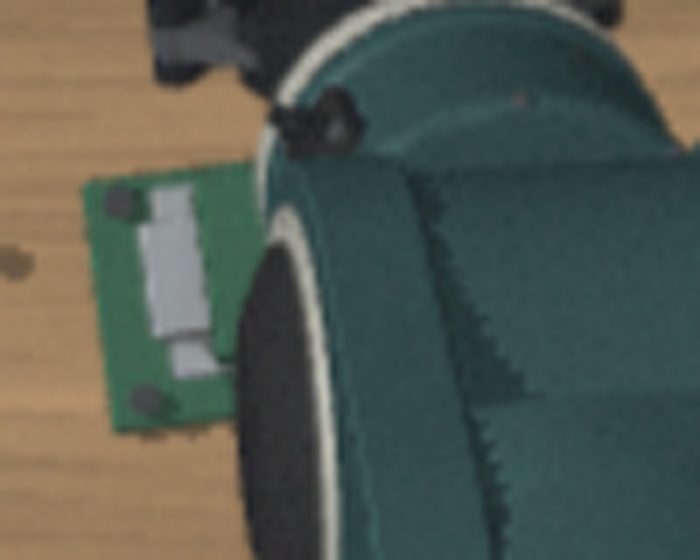

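The arm hides the gap from the top camera, so I'll go down by feel, in small steps once inside.

```bash
python3 -m crank '[[[-0.26,0,0.37,0,0,-0.02,10],[-0.26,0,0.37,0,0,0,10],[-0.26,0.02,0.37,0,0,0,10],[-0.26,0,0.37,0,0,0,10],[-0.26,0,0.37,0,0,0,10],[0,0,0,0,0,0,10],[0,0,0,0,0,0,10],[0,0,0,0,0,0,10]]]' >/dev/null; python3 st.py 486.8 -0.4 93
```

```text
t 19.2 tcp [555.6   7.3 222. ] nose [484.9  -1.3 106.6] yaw 6.83 tilt 34.41 roll 0.07 F [-0.08 -0.26 -1.28] M [-0.1   0.68 -0.03] w 12.13
to nose target, units: [-0.201 -0.021  0.41 ]
```

```bash
python3 -c "
from h import *; print(np.round(r.state()['joint_positions'],3))"
python3 -m crank '[[[0,0,0,0,0,0,10],[0,0,0,0,0,0,10],[0,0,0,0,0,0,10],[0,0,0,0,0,0,10],[0,0,0,0,0,0,10],[0,0,0,0,0,0,10],[0,0,0,0,0,0,10],[0,0,0,0,0,0,10]]]' >/dev/null; python3 st.py 486.8 -0.4 93;  python3 -c "
from h import *; print(np.round(r.state()['joint_positions'],3))"
```

```text
[ 0.568  0.313 -0.7    2.183  0.986  0.192 -2.425]
t 20.2 tcp [555.5   7.  221.6] nose [484.7  -1.5 106.2] yaw 6.81 tilt 34.38 roll 0.07 F [ 0.2   0.18 -1.16] M [-0.03  0.69 -0.05] w 12.32
to nose target, units: [-0.188 -0.031  0.404]
[ 0.57   0.314 -0.701  2.183  0.99   0.192 -2.428]
```

Joint 6 is at its limit. A tilt of about 20° is enough for the vise, so I'll reduce it, which also raises the nose and is safe.

```bash

python3 -m crank '[[[0,0,0,0,-0.5,0,10],[0,0,0,0,-0.5,0,10],[0,0,0,0,-0.5,0,10],[0,0,0,0,-0.5,0,10],[0,0,0,0,-0.4,0,10],[0,0,0,0,0,0,10],[0,0,0,0,0,0,10],[0,0,0,0,0,0,10]]]' >/dev/null; python3 st.py 486.8 -0.4 94;  python3 -c "
from h import *; print(np.round(r.state()['joint_positions'],3))"
```

```text
t 21.2 tcp [555.3   7.  221.6] nose [458.3  -4.7 127.5] yaw 6.81 tilt 20.01 roll 0.1 F [ 0.47 -0.1  -1.11] M [-0.07  0.39  0.06] w 12.14
to nose target, units: [ 0.52  -0.032  1.376]
[ 0.744  0.442 -0.965  2.042  0.694  0.577 -2.102]
```

```bash

python3 -m crank '[[[0.14,-0.03,0.2,0,0,0,10],[0.12,0,0.3,0,0,0,10],[0.1,0,0.3,0,0,0,10],[0.1,0,0.3,0,0,0,10],[0.06,0,0.27,0,0,0,10],[0,0,0,0,0,0,10],[0,0,0,0,0,0,10],[0,0,0,0,0,0,10]]]' >/dev/null; python3 st.py 486.8 -0.4 90;  python3 -c "
from h import *; print(np.round(r.state()['joint_positions'],3))"
```

```text
t 22.2 tcp [583.9  11.2 188.6] nose [486.9  -0.5  94.5] yaw 6.79 tilt 20.01 roll 0.09 F [ 0.21 -0.16 -0.95] M [-0.13  0.43 -0.  ] w 12.17
to nose target, units: [-0.054 -0.003  0.14 ]
[ 0.636  0.526 -0.867  1.999  0.795  0.551 -2.182]
```

```bash

python3 -m crank '[[[-0.014,0,0.04,0,0,0,10],[-0.014,0,0.04,0,0,0,10],[0,0,0,0,0,0,10],[0,0,0,0,0,0,10],[0,0,0,0,0,0,10],[0,0,0,0,0,0,10],[0,0,0,0,0,0,10],[0,0,0,0,0,0,10]]]' >/dev/null; python3 st.py 486.8 -0.4 90
```

```text
t 23.2 tcp [583.9  11.2 185.8] nose [ 4.869e+02 -4.000e-01  9.170e+01] yaw 6.79 tilt 19.98 roll 0.08 F [ 0.64  0.39 -0.75] M [-0.04  0.41  0.03] w 12.42
to nose target, units: [-0.022 -0.001  0.052]
```

```bash

python3 -m crank '[[[-0.014,0,0.04,0,0,0,10],[-0.014,0,0.04,0,0,0,10],[0,0,0,0,0,0,10],[0,0,0,0,0,0,10],[0,0,0,0,0,0,10],[0,0,0,0,0,0,10],[0,0,0,0,0,0,10],[0,0,0,0,0,0,10]]]' >/dev/null; python3 st.py 486.8 -0.4 82
```

```text
t 24.2 tcp [584.   11.2 183.2] nose [ 4.869e+02 -4.000e-01  8.920e+01] yaw 6.79 tilt 19.98 roll 0.07 F [ 0.26 -0.01  0.19] M [-0.02  0.42  0.01] w 12.38
to nose target, units: [-0.085 -0.     0.223]
```

No contact at jaw-top height, so the nose is in the gap. I'll continue down.

```bash

python3 -m crank '[[[-0.015,0,0.042,0,0,0,10],[-0.015,0,0.042,0,0,0,10],[-0.015,0,0.042,0,0,0,10],[-0.015,0,0.042,0,0,0,10],[-0.008,0,0.02,0,0,0,10],[0,0,0,0,0,0,10],[0,0,0,0,0,0,10],[0,0,0,0,0,0,10]]]' >/dev/null; python3 st.py 486.8 -0.4 81
python3 -m crank '[[[-0.01,0,0.025,0,0,0,10],[-0.01,0,0.025,0,0,0,10],[0,0,0,0,0,0,10],[0,0,0,0,0,0,10],[0,0,0,0,0,0,10],[0,0,0,0,0,0,10],[0,0,0,0,0,0,10],[0,0,0,0,0,0,10]]]' >/dev/null; python3 st.py 486.8 -0.4 81
```

```text
t 25.2 tcp [584.   11.2 177.2] nose [ 4.869e+02 -4.000e-01  8.320e+01] yaw 6.79 tilt 19.98 roll 0.08 F [-0.22 -0.48 -0.71] M [-0.05  0.41 -0.01] w 11.96
to nose target, units: [-0.029 -0.001  0.067]
t 26.2 tcp [583.9  11.2 175.6] nose [ 4.869e+02 -4.000e-01  8.150e+01] yaw 6.79 tilt 19.98 roll 0.07 F [-0.45  0.58 -1.94] M [-0.    0.46  0.03] w 12.28
to nose target, units: [-0.008 -0.001  0.016]
```

```bash
cat > chk.py <<'E'
from st import *
s,T,n=st(); sys.exit(s['ft_torque'][1]<0.34)
E
python3 -m crank '[[[-0.01,0,0.026,0,0,0,10],[-0.01,0,0.026,0,0,0,10],[0,0,0,0,0,0,10],[0,0,0,0,0,0,10],[0,0,0,0,0,0,10],[0,0,0,0,0,0,10],[0,0,0,0,0,0,10],[0,0,0,0,0,0,10]]]' >/dev/null; python3 chk.py &&
python3 -m crank '[[[-0.01,0,0.026,0,0,0,10],[-0.01,0,0.026,0,0,0,10],[0,0,0,0,0,0,10],[0,0,0,0,0,0,10],[0,0,0,0,0,0,10],[0,0,0,0,0,0,10],[0,0,0,0,0,0,10],[0,0,0,0,0,0,10]]]' >/dev/null && python3 chk.py &&
python3 -m crank '[[[-0.01,0,0.026,0,0,0,10],[-0.01,0,0.026,0,0,0,10],[0,0,0,0,0,0,10],[0,0,0,0,0,0,10],[0,0,0,0,0,0,10],[0,0,0,0,0,0,10],[0,0,0,0,0,0,10],[0,0,0,0,0,0,10]]]' >/dev/null && python3 chk.py &&
python3 -m crank '[[[-0.01,0,0.026,0,0,0,10],[-0.01,0,0.026,0,0,0,10],[0,0,0,0,0,0,10],[0,0,0,0,0,0,10],[0,0,0,0,0,0,10],[0,0,0,0,0,0,10],[0,0,0,0,0,0,10],[0,0,0,0,0,0,10]]]' >/dev/null && python3 chk.py
```

```text
t 27.2 tcp [583.9  11.2 174. ] nose [ 4.869e+02 -4.000e-01  7.990e+01] yaw 6.79 tilt 19.99 roll 0.08 F [-0.74  0.08 -1.14] M [-0.06  0.42 -0.06] w 12.45False
```

```bash
sed -i 's/sys.exit(\(.*\))$/sys.exit(int(\1))/' chk.py
python3 -m crank '[[[-0.01,0,0.026,0,0,0,10],[-0.01,0,0.026,0,0,0,10],[0,0,0,0,0,0,10],[0,0,0,0,0,0,10],[0,0,0,0,0,0,10],[0,0,0,0,0,0,10],[0,0,0,0,0,0,10],[0,0,0,0,0,0,10]]]' >/dev/null && python3 chk.py &&
python3 -m crank '[[[-0.01,0,0.026,0,0,0,10],[-0.01,0,0.026,0,0,0,10],[0,0,0,0,0,0,10],[0,0,0,0,0,0,10],[0,0,0,0,0,0,10],[0,0,0,0,0,0,10],[0,0,0,0,0,0,10],[0,0,0,0,0,0,10]]]' >/dev/null && python3 chk.py &&
python3 -m crank '[[[-0.01,0,0.026,0,0,0,10],[-0.01,0,0.026,0,0,0,10],[0,0,0,0,0,0,10],[0,0,0,0,0,0,10],[0,0,0,0,0,0,10],[0,0,0,0,0,0,10],[0,0,0,0,0,0,10],[0,0,0,0,0,0,10]]]' >/dev/null && python3 chk.py &&
python3 -m crank '[[[-0.01,0,0.026,0,0,0,10],[-0.01,0,0.026,0,0,0,10],[0,0,0,0,0,0,10],[0,0,0,0,0,0,10],[0,0,0,0,0,0,10],[0,0,0,0,0,0,10],[0,0,0,0,0,0,10],[0,0,0,0,0,0,10]]]' >/dev/null && python3 chk.py
```

```text
t 28.2 tcp [583.9  11.2 172.3] nose [ 4.868e+02 -4.000e-01  7.820e+01] yaw 6.79 tilt 19.98 roll 0.08 F [-0.06  0.23 -0.36] M [0.01 0.38 0.04] w 12.36
t 29.2 tcp [583.9  11.2 170.6] nose [ 4.868e+02 -4.000e-01  7.650e+01] yaw 6.79 tilt 19.99 roll 0.08 F [ 0.55 -0.35 -0.47] M [-0.04  0.38 -0.04] w 12.08
t 30.2 tcp [583.8  11.2 168.9] nose [ 4.867e+02 -4.000e-01  7.480e+01] yaw 6.79 tilt 19.98 roll 0.07 F [-0.29  0.27  0.31] M [-0.03  0.43 -0.01] w 12.32
t 31.2 tcp [583.8  11.2 167.3] nose [ 4.868e+02 -4.000e-01  7.320e+01] yaw 6.79 tilt 19.99 roll 0.07 F [ 1.83 -0.36  2.02] M [-0.03  0.14 -0.01] w 12.37
```

The felt touches the parallel at about 2 N, with the nose at about x = -25, y = -8.4 in the vise frame. I'll start the wipe, with the direction level.

```bash

python3 -m crank '[[[-0.002,0,0.006,0,0,0,10],[0.055,0,0.02,0,0,0,10],[0.11,0,0.04,0,0,0,10],[0.11,0,0.04,0,0,0,10],[0.11,0,0.04,0,0,0,10],[0,0,0,0,0,0,10],[0,0,0,0,0,0,10],[0,0,0,0,0,0,10]]]' >/dev/null; python3 st.py 511.6 2.5 73
```

```text
t 32.2 tcp [596.1  12.7 167.2] nose [499.1   1.1  73.1] yaw 6.8 tilt 20.01 roll 0.07 F [ 1.7  -0.01  1.57] M [-0.    0.15 -0.  ] w 12.09
to nose target, units: [0.393 0.001 0.147]
```

```bash

python3 -m crank '[[[0.11,0,0.04,0,0,0,10],[0.11,0,0.04,0,0,0,10],[0.11,0,0.04,0,0,0,10],[0.055,0,0.02,0,0,0,10],[0.055,0,0.02,0,0,0,10],[0.055,0,0.02,0,0,0,10],[0,0,0,0,0,0,10],[0,0,0,0,0,0,10]]]' >/dev/null; python3 st.py 536 5.5 73
```

```text
t 33.2 tcp [611.8  14.5 167.2] nose [514.8   2.9  73.1] yaw 6.79 tilt 20.01 roll 0.08 F [0.41 0.12 2.2 ] M [-0.11  0.44  0.  ] w 12.1
to nose target, units: [ 0.668 -0.004  0.246]
```

```bash

python3 -m crank '[[[-0.004,0,0.012,0,0,0,10],[0,0,0,0,0,0,10],[0,0,0,0,0,0,10],[0,0,0,0,0,0,10],[0,0,0,0,0,0,10],[0,0,0,0,0,0,10],[0,0,0,0,0,0,10],[0,0,0,0,0,0,10]]]' >/dev/null; python3 st.py 536 5.5 73
```

```text
t 34.2 tcp [611.7  14.5 166.7] nose [514.7   2.9  72.7] yaw 6.79 tilt 19.99 roll 0.08 F [2.33 0.53 4.42] M [-0.06 -0.01 -0.04] w 11.86
to nose target, units: [ 0.676 -0.003  0.234]
```

```bash

python3 -m crank '[[[0.055,0,0.02,0,0,0,10],[0.11,0,0.04,0,0,0,10],[0.11,0,0.04,0,0,0,10],[0.11,0,0.04,0,0,0,10],[0.11,0,0.04,0,0,0,10],[0.11,0,0.04,0,0,0,10],[0,0,0,0,0,0,10],[0,0,0,0,0,0,10]]]' >/dev/null; python3 st.py 536 5.5 73
```

```text
t 35.2 tcp [631.2  16.9 167. ] nose [534.2   5.3  72.8] yaw 6.8 tilt 20.04 roll 0.07 F [2.36 0.34 3.22] M [0.01 0.01 0.03] w 12.19
to nose target, units: [ 0.058 -0.001  0.015]
```

```bash

python3 -m crank '[[[0.08,0,0.029,0,0,0,10],[0.08,0,0.029,0,0,0,10],[0.05,0,-0.14,0,0,0,10],[0.2,0,-0.55,0,0,0,10],[0.34,0,-0.94,0,0,0,10],[0.34,0,-0.94,0,0,0,10],[0.34,0,-0.94,0,0,0,10],[0.1,-0.6,-0.3,0,0,0,10]]]' >/dev/null; python3 st.py
python3 -m crank '[[[0,-1,0,0,-0.42,0,10],[0,-1,0,0,-0.42,0,10],[0,-1,0,0,-0.42,0,10],[0,-1,0,0,-0.42,0,10],[0,-1,0,0,-0.42,0,10],[0,-1,0,0,-0.42,0,10],[0,-1,0,0,-0.42,0,10],[0,-0.6,0,0,-0.42,-0.05,10]]]' >/dev/null; python3 - <<'E'
from st import *
s,T,n=st(); print((T.T@(np.array([561.5,293.5,200])-s['ee_pos'])/30).round(3), ((R.from_matrix(T).inv()*R.from_quat([.9981,.0620,0.0001,-.0001])).as_rotvec(True)/6).round(3))
E
```

```text
t 36.2 tcp [633.9  34.8 290.5] nose [537.   23.4 196.2] yaw 6.67 tilt 20.13 roll 0.1 F [ 0.86 -0.34 -0.76] M [-0.03  0.39 -0.02] w 12.0
t 37.2 tcp [605.1 264.6 287.9] nose [481.8 248.9 233.5] yaw 7.22 tilt -0.28 roll 0.07 F [-0.42 -0.66 -0.41] M [-0.06  0.04 -0.02] w 12.24
[-1.307 -1.143  2.934] [0.013 0.048 0.019]
```

```bash

python3 -m crank '[[[-0.65,-0.57,0,0,0.05,0.02,10],[-0.65,-0.57,0,0,0,0,10],[0,0,0.9,0,0,0,10],[0,0,0.9,0,0,0,10],[0,0,0.9,0,0,0,10],[0,0,0.9,0,0,0,10],[0,0,0,0,0,0,10],[0,0,0,0,0,0,10]]]' >/dev/null; python3 look.py w5; python3 - <<'E'
from st import *
s,T,n=st(); print((T.T@(np.array([561.5,293.5,101])-s['ee_pos'])/30).round(3), ((R.from_matrix(T).inv()*R.from_quat([.9981,.0620,0.0001,-.0001])).as_rotvec(True)/6).round(3))
a=cv2.imread('pics/w5.png')
im=get_image("scene"); u,v=proj(cam("scene"),(540,290,70))[0]
q=cv2.resize(cv2.getRectSubPix(im,(100,100),(float(u),float(v))),(400,400),interpolation=cv2.INTER_CUBIC)[:,:,::-1]
cv2.imwrite('pics/ret.png',np.hstack([a[:,120:520],q]))
E
```

```text
38.2 [563.7 291.7 180.9] yaw 6.98 z [ 0.003 -0.    -1.   ]
t 38.25 tcp [563.9 291.5 181.1] nose [441.1 276.5 125.7] yaw 6.97 tilt 0.2 roll 0.05 F [-0.52 -0.31 -0.54] M [ 0.01  0.05 -0.01] w 12.37
[-0.082 -0.077  2.67 ] [ 0.01  -0.031 -0.024]
```

View pics/ret.png

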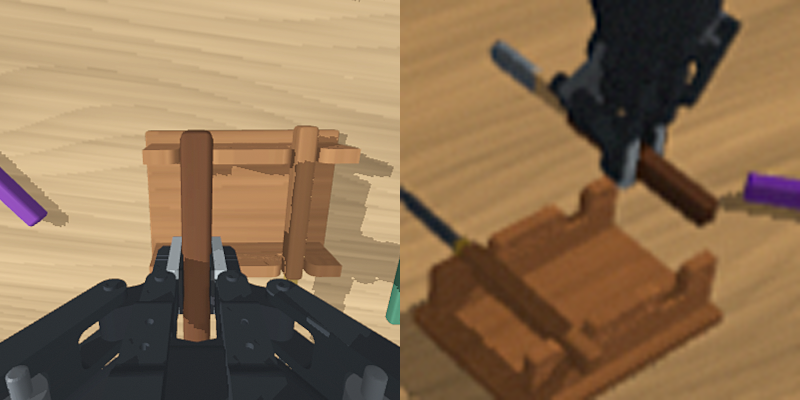

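The stick is held straight and level over its free notches, the left pair in the wrist view. I'll lower it.

```bash

python3 -m crank '[[[-0.08,-0.08,0,0,-0.03,-0.02,10],[0,0,0.4,0,0,0,10],[0,0,0.45,0,0,0,10],[0,0,0.45,0,0,0,10],[0,0,0.45,0,0,0,10],[0,0,0.4,0,0,0,10],[0,0,0.2,0,0,0,10],[0,0,0,0,0,0,10]]]' >/dev/null; python3 st.py
python3 -m crank '[[[0,0,0.07,0,0,0,10],[0,0,0.06,0,0,0,10],[0,0,0.06,0,0,0,10],[0,0,0.06,0,0,0,10],[0,0,0,0,0,0,10],[0,0,0,0,0,0,10],[0,0,0,0,0,0,10],[0,0,0,0,0,0,10]]]' >/dev/null; python3 st.py
```

```text
t 39.3 tcp [561.  292.9 109. ] nose [437.9 277.5  54.2] yaw 7.07 tilt -0.08 roll 0.08 F [-0.34  0.17 -0.78] M [0.01 0.02 0.05] w 12.04
t 40.3 tcp [561.1 292.8 101.8] nose [438.  277.5  46.9] yaw 7.07 tilt -0.05 roll 0.08 F [-0.29 -0.32 -0.27] M [-0.04  0.03  0.01] w 11.9
```

```bash

python3 -m crank '[[[0,0,0.04,0,0,0,10],[0,0,0.015,0,0,0,10],[0,0,0,0,0,0,10],[0,0,0,0,0,0,10],[0,0,0,0,0,0,10],[0,0,0,0,0,0,22],[0,0,0,0,0,0,35],[0,0,0,0,0,0,45]]]' 20 >/dev/null; python3 st.py
python3 -m crank '[[[0,0,0,0,0,0,45],[0,0,0,0,0,0,45],[0,0,-0.3,0,0,0,45],[0,0,-0.6,0,0,0,45],[0,0,-0.8,0,0,0,45],[0,0,-0.8,0,0,0,45],[0,0,-0.8,0,0,0,45],[0,0,0,0,0,0,45]]]' ; python3 - <<'E'
from st import *
s,T,n=st(); im=get_image("wrist"); c=cam("wrist",s)
d0=np.load('w3.npz')
for d in trace("wrist","felt_stick")[:1]:
    v,u=np.nonzero(d['mask']); print(d['confidence'],d['box'])
    m=np.array([[u[v==k].mean(),k] for k in range(v.min()+6,v.max()-20,6)]); P=back(c,m,47); k=np.polyfit(P[:,0],P[:,1],1); print('yaw',np.degrees(np.arctan(k[0])),'y@565',np.polyval(k,565)); print('far end',back(c,[(u[v==v.min()].mean(),v.min()-.5)],51))
for C in("top","scene"):
    get_image(C); b=sorted(trace(C,"pump_bottle"),key=lambda d:abs(d['box'][0]-(448 if C=="top" else 144)))[0]; print(C,b['box'],b['confidence'])
    b=sorted(trace(C,"felt_stick"),key=lambda d:abs(d['box'][0]-(238 if C=="top" else 350)))[0]; print(C,b['box'],b['confidence'])
E
```

```text
t 41.3 tcp [561.1 292.8 100.1] nose [438.  277.5  45.3] yaw 7.06 tilt -0.06 roll 0.08 F [ 0.37 -0.47 -0.42] M [ 0.04 -0.02 -0.02] w 44.98
t: 42.3
ee_pos: [561.8, 293.4, 201.9]
tool_rot: [0.998, 0.061, 0.001, 0.0]
ft_force: [-0.4, -0.4, 0.2]
gripper_width: 45.0
finger_force: 0.0
t 42.3 tcp [561.8 293.4 201.9] nose [438.9 278.2 146.6] yaw 7.05 tilt 0.12 roll 0.03 F [-0.4  -0.41  0.15] M [-0.04 -0.02  0.03] w 45.04
0.86 [2.7, 33.6, 175.5, 183.4]
yaw 46.12674834183454 y@565 437.21369472225314
far end [[657.95307067 524.59352456  51.        ]]
top [449.7, 198.7, 42.0, 35.4] 0.96
top [144.7, 164.6, 47.9, 52.4] 0.85
scene [145.1, 225.5, 40.9, 61.0] 0.96
scene [352.1, 170.3, 50.6, 42.1] 0.71
```

```bash

python3 -m crank '[[[0,1,-1,0,0,0,45],[0,1,-1,0,0,0,45],[0,1,-1,0,0,0,45],[0,1,0,0,0,0,45],[0,1,0,0,0,0,45],[0,1,0,0,0,0,45],[0,1,0,0,0,0,45],[0,1,0,0,0,0,45]]]' ; python3 - <<'E'
from h import *
s=r.state()
for C in ("top","scene"):
    im=get_image(C); o=cv2.imread(f'pics/{C}0.png')[:,:,::-1]
    D=np.abs(im.astype(int)-o).max(2)
    b=(172,250,236,256) if C=="top" else (163,213,348,407)
    print(C,'stick diff>40:',(D[b[0]:b[1],b[2]:b[3]]>40).sum(),'max',D[b[0]:b[1],b[2]:b[3]].max())
    for d in trace(C,"felt_stick")[:3]: print(np.round(d['box']),round(d['confidence'],2))
    b=(197,235,448,494) if C=="top" else (228,287,142,187)
    print(C,'bottle diff>40:',(D[b[0]:b[1],b[2]:b[3]]>40).sum())
E
```

```text
t: 43.7
ee_pos: [590.8, 53.9, 289.3]
tool_rot: [0.998, 0.062, -0.001, 0.001]
ft_force: [0.9, 0.8, 0.4]
gripper_width: 45.2
finger_force: 0.0
top stick diff>40: 13 max 50
[239. 172.  13.  79.] 0.92
[145. 163.  50.  56.] 0.61
top bottle diff>40: 1559
scene stick diff>40: 7 max 61
[413. 178.  79.  15.] 0.97
[349. 168.  55.  45.] 0.92
scene bottle diff>40: 614
```

```bash
python3 -c "
from cell import order; print(order.finish_job())"
```

```text
the job is handed in; nothing more can be done
None
```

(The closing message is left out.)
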